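Push a jammed stopper out of a sleeve with the rod from the roll-top box

TASK

Raise the slatted shutter of the white roll-top box until it stays open, take the push rod out, and use it to push the jammed rubber stopper through the clear sleeve and out of its far end, so that it drops into the tray there. Then pull the rod right back out of the sleeve and leave it lying flat on the bench, clear of the box and the sleeve's stand, with the shutter still open. Leave the bottles, glassware, jar and spare stopper where they are.

Things in the scene. Friction and masses are not known exactly. Their poses are not given: they have to be found in the camera images.
- sleeve_mouth (a point): Centre of the near open end (away from the white tray) of the clear glass sleeve, on the bore axis, 75 mm above the bench. The sleeve lies level in a fixed stand: bore 32 mm, outside 40 mm diameter, 100 mm long. x axis: level along the bore, from this mouth towards the far end and tray; y across; z up. Nothing of the stand lies in front of the mouth.
- sleeve_exit (a point): Centre of the far open end of the sleeve, on the bore axis, 100 mm along x from sleeve_mouth, same axes.
- strip_face (a point): Middle of the underside of the steel strip, 8 mm wide, in the sleeve's roof along its whole length, about 14 mm above the bore axis; z up. Sprung: it presses on the stopper with about 5 N and drops 2.5 mm further into the bore once the stopper has gone, so keep the rod on the bore axis or up to 4 mm below.
- tray_floor (a point): Centre of the inner floor of the white catch tray (102 x 108 mm inside, walls 26 mm above its floor), fixed to the stand under and beyond the far end of the sleeve; 60 mm along x from sleeve_exit and 63 mm below it; same axes.
- stopper_center (a point): Centre of the black rubber stopper jammed in the sleeve: cylinder 30 mm diameter, 28 mm long (its x), 25 g. It starts with its centre 30 to 60 mm in from sleeve_mouth and takes roughly 5 to 15 N to slide. The strip grips it until it is nearly wholly beyond the far end; then it drops into the tray.
- rod_handle (a point): Centre of the push rod's handle: a black block 70 mm long (x), 24 wide (y), 40 high (z, up). From its +x end comes a white round rod, 16 mm diameter, 130 mm long, on its centre line. About 90 g, balancing 16 mm ahead of this point. It starts in the roll-top box, level, tip towards the box's +y, on narrow supports: the one under the handle is 18 mm wide, its top 40 mm above the bench.
- rod_tip (a point): End of the push rod on its axis, 165 mm along x from rod_handle.
- shutter (a joint): Angle of the slatted roller shutter of the white roll-top box, rad: 0 closed (start), 1.6 fully open (stop). It slides up and back in curved side tracks, turning about shutter_axis. Let go below about 0.6 it slides shut; past about 1.05 it runs on by itself to fully open and stays. Light: 2 to 4 N at the knob.
- shutter_knob (a point): Centre of the shutter's black knob: a cylinder 20 mm diameter, 30 mm long, lying along the box's y, ends free, on a 10 mm stem 35 mm out from the slats. It moves on an arc of radius 140 mm about shutter_axis, 50 mm to +y of the box's middle: closed, in front of the box (-x), 39 mm high; fully open, above it at 149 mm (top of the arc 152). Pinched at its ends it turns between the fingers.
- shutter_axis (a point): Middle of the shutter's turning axis, 12 mm above the bench, in the middle of the fixed box (286 mm wide along y, 232 deep). y: turning axis; x: towards the box's back; z up. Slats at radius 105 mm; cheeks to 117 mm high at 136 mm either side; hood over the rear half to 128 mm high. Once open, the front half is clear from above; the rod lies there, 56 mm in front of this axis.
- bottle_a: Bystander: amber glass bottle with a white cap, 84 mm diameter, 200 mm tall; origin at the centre of its underside.
- bottle_b: Bystander: amber glass bottle with a white cap, 72 mm diameter, 170 mm tall; origin at the centre of its underside.
- flask_a: Bystander: conical glass flask, 82 mm diameter at the foot, 140 mm tall; origin at the centre of its underside.
- flask_b: Bystander: conical glass flask, 66 mm diameter at the foot, 112 mm tall; origin at the centre of its underside.
- beaker: Bystander: open glass beaker, 70 mm diameter, 85 mm tall; origin at the centre of its underside.
- jar: Bystander: white jar, 60 mm diameter, 60 mm tall; origin at the centre of its underside.
- spare_stopper: Bystander: a second black rubber stopper, 30 mm diameter, 28 mm tall, standing on the bench; origin at the centre of its underside.
Mind the look-alikes: they are no part of the job. What is shaped like the part that bears sleeve_mouth but red or yellow is not meant.

How it is judged (in metres and radians):
On the way, in this order (a step that is already met when the one before it is completed fails the run):
1. the shutter is raised until it stays open (value of joint shutter above 1.3 rad), for 0.2 s.
2. the push rod is lifted out of the box (height (world z) of rod_handle above 0.09 m), for 0.1 s.
3. the stopper comes out of the far end with the rod's tip in the bore behind it (x of stopper_center in the frame of sleeve_exit above 0.003 m and x of rod_tip in the frame of sleeve_exit above -0.03 m and y of rod_tip in the frame of sleeve_exit between -0.014 and 0.014 m and z of rod_tip in the frame of sleeve_exit between -0.014 and 0.014 m), for 0.05 s.
At the end, for the whole second after the job is handed in: Stopper at rest in the tray; shutter open (over 1.3 rad); rod flat and still on the bench (handle centre under 28 mm, tip under 35 mm high, level within 0.17 rad), touching neither stand nor box; no bystander shifted over 40 mm or tipped (x of stopper_center in the frame of tray_floor between -0.052 and 0.052 m and y of stopper_center in the frame of tray_floor between -0.055 and 0.055 m and z of stopper_center in the frame of tray_floor between 0 and 0.03 m and value of joint shutter above 1.3 rad and height (world z) of rod_handle below 0.028 m and height (world z) of rod_tip below 0.035 m and angle between rod_handle's own x axis and vertical between 1.4 and 1.74 rad and contact force between rod and stand below 0.05 N and contact force between rod and rodbox below 0.05 N and linear speed of each of rod, stopper below 0.02 m/s).
It fails at once if a bottle or the jar is shifted by more than 40 mm or tipped over (distance of any of bottle_a, bottle_b, jar from where it was at the start of the episode above 0.04 m or angle between any of bottle_a, bottle_b, jar's own z axis and vertical above 0.5 rad).
It fails at once if a flask or the beaker is shifted by more than 40 mm or tipped over (distance of any of flask_a, flask_b, beaker from where it was at the start of the episode above 0.04 m or angle between any of flask_a, flask_b, beaker's own z axis and vertical above 0.5 rad).
It fails at once if the spare stopper is shifted by more than 40 mm or tipped over (distance of spare_stopper from where it was at the start of the episode above 0.04 m or angle between spare_stopper's own z axis and vertical above 0.5 rad).
It also fails if it takes over 62 s, if anything falls off the work surface, if the arm or the gripper's body presses on something with over 40 N, if the wrist force passes 120 N, or if a joint passes its speed limit or range.

ROBOT

A 6-joint arm with a two-finger parallel gripper is mounted at the origin on the work surface. World frame = base frame: x ahead of the robot, y to its left, z up, the work surface at z = 0. Lengths are in m, angles in degrees, forces in N, time in s.
With the tool pointing down it reaches from about 0.4 to 0.825 m from the base axis. Payload 7 kg.
Tool frame: the origin (TCP) lies midway between the tips of the shut fingers; the grasp point (between the pads) lies 19 mm behind it; z points along the fingers, y is the direction in which the jaws open and shut (so a half turn about z gives the same grasp; the last joint's range is limited). The gripper opens to 88 mm and grips with 3 to 60 N. Pads are 19 mm wide; open, the fingers measure 130 mm over their backs; the gripper's body (78 mm by 193 mm) begins 47 mm behind the grasp point.
Start: joints at [82.684, 20.546, 0.682, 0, -70.136, -16.507], TCP at [0.273, 0.617, 0.227] pointing down, gripper open.
Joint ranges: [-176.03, 176.03], [-82.01, 121.73], [-58.28, 71.71], [-173.87, 95.51], [-174.79, -0.11], [-173.66, 173.66]. Speed limits (degrees/s): [136.94, 136.94, 172.46, 180, 180, 180].

INTERFACE

Orientations are given as a 3x3 rotation matrix whose columns are the frame's x, y, z axes.
In Python, from rig import robot gives the robot as it stands. Calls block until the motion is done:
- robot.goto(position, orientation): joint-space move of the TCP to a pose.
- robot.servo_line(position, ori=None, speed=0.15): straight line of the TCP; ori=None keeps the orientation; speed is the mean speed in m/s.
- robot.movej(angles): joint-space move.
- robot.move_gripper(opening): opening from 0.0 (shut) to 1.0 (fully open); the grip force is fixed at half the most; returns when the fingers have stopped.
- robot.dwell(seconds).
- robot.ik(position, orientation): joint angles nearest the present ones, or None.
- robot.grab_frame(name): name is "scene" or "top" or "wrist"; returns (picture, depth): 420x560x3 uint8, red, green, blue; 420x560 float32, m along the optical axis (not along the pixel's ray), 0 where there is no reading.
- robot.camera_info(name): a dict with "vfov" (degrees; the focal length in pixels is half the picture's height over the tangent of half this angle, whatever the lens; pixels are square), "cx", "cy" (the principal point, pixels), "view" (4x4, takes a point from world to camera coordinates); the wrist camera has in their place "T_tool_cam" (4x4, takes a point from camera to tool coordinates, whose origin is the TCP and whose axes are the flange's). Camera axes: x right, y down, z forward; pixel columns grow to the right and rows downward; lengths in m; the calibration is good to about 2 mm. The wrist camera is an equidistant fisheye: a pixel r from the principal point sees the ray r / f radians off the axis. A picture is of the moment at which its call begins: read the wrist's pose just before it. camera_info takes no time and is no camera call.
A pose or a line that the arm cannot do raises robot.Unreachable and nothing moves.
- robot.job_done(): hands the job in, once; it reports no verdict.
Readings, each from a call of its own:
- robot.read_t(): time.
- robot.read_qpos(): joint angles.
- robot.read_qvel(): joint speeds.
- robot.read_effort(): joint torques, N m.
- robot.read_position(): TCP position.
- robot.read_tcp_rot(): TCP orientation.
- robot.read_force(): force on the tool from outside, world axes, zero at the start.
- robot.read_ft_torque(): the same for the moment, N m.
- robot.read_grip_width(): opening from 0.0 (shut) to 1.0 (fully open).
Only numpy, scipy, OpenCV 4.12 (cv2) and the standard library are available. Lean on these libraries where they do the work, as an engineer would, in place of code of your own. Each camera call takes 0.05 s, during which the arm holds its last target. There are 200 camera calls.

## Working session

There is one attempt and no reset: what is moved stays moved. The work goes in short steps, each a Python script; the robot and the scene stay as the last script left them, time stands still between calls to the robot, and variables do not carry over. Pictures are saved under pics/ and viewed, about 8 in all and at most 12, crops included, and the job is handed in when it is done.

```bash
ls; mkdir -p pics; python3 - <<'E'
from rig import robot
import cv2,numpy as np
for n in("scene","top"):
    p,d=robot.grab_frame(n); np.savez(f"pics/{n}.npz",p=p,d=d); cv2.imwrite(f"pics/{n}0.png",cv2.resize(p[:,:,::-1],(784,588)))
    c=robot.camera_info(n);print(n,c['vfov'],c['cx'],c['cy']);print(np.round(c['view'],4).tolist())
c=robot.camera_info("wrist");print(c)
E
```

```text
pics
scene 47.706513694820515 279.7298669022076 210.79407863885785
[[-0.461, 0.8874, -0.0081, 0.2255], [0.7712, 0.396, -0.4985, -0.3837], [-0.4391, -0.236, -0.8669, 1.6526], [0.0, 0.0, 0.0, 1.0]]
top 43.071139945072574 275.6055698845517 211.80089346106118
[[0.0483, -0.9988, 0.0049, 0.0291], [-0.9779, -0.0483, -0.2034, 0.5258], [0.2034, 0.0051, -0.9791, 1.4643], [0.0, 0.0, 0.0, 1.0]]
{'vfov': 65.70646984690485, 'cx': 278.27640258097244, 'cy': 205.51721584097047, 'T_tool_cam': array([[ 8.94117181e-05, -9.67804323e-01, -2.51703761e-01,
         6.57813518e-02],
       [ 9.99999996e-01,  8.51010593e-05,  2.80112805e-05,
         6.67208303e-04],
       [-5.68918168e-06, -2.51703763e-01,  9.67804327e-01,
        -1.59009343e-01],
       [ 0.00000000e+00,  0.00000000e+00,  0.00000000e+00,
         1.00000000e+00]])}
```

View pics/scene0.png

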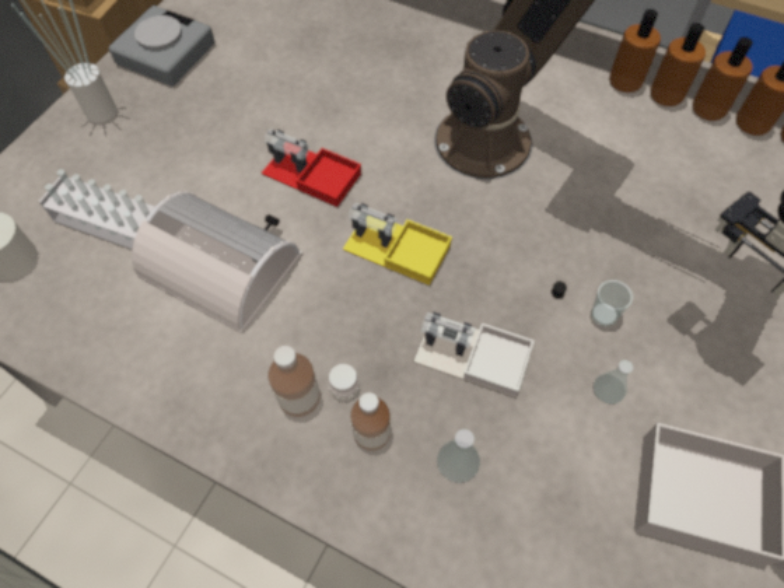

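View pics/top0.png

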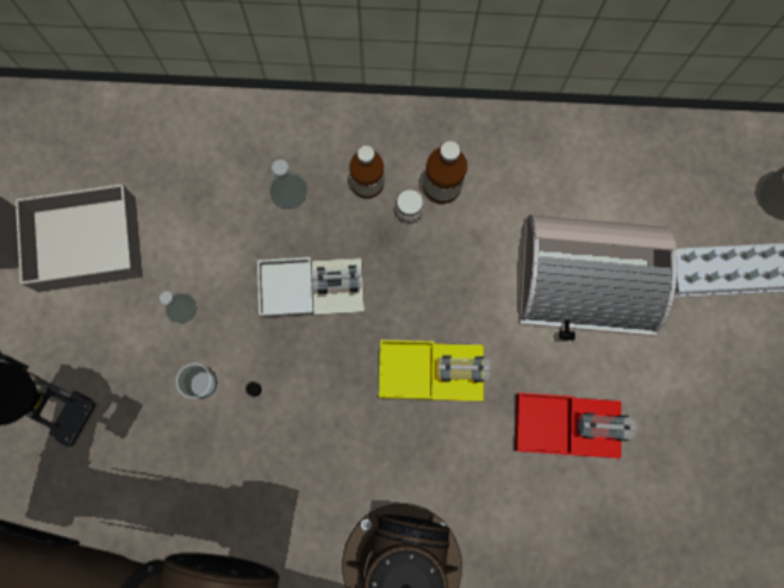

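The scene view shows the white box at the left (knob at 270,222) and the white stand at 475,350. The top view shows the knob at (567,330), the box centred near (600,275) and the white stand at (310,287), with its tray to the left (+y). The red and yellow stands are decoys.

```bash
cat > h.py <<'E'
from rig import robot
import numpy as np,cv2
def cloud(n,p=None,d=None):
    """world xyz per pixel; also returns picture"""
    if n=="wrist":
        P,R=robot.read_position(),robot.read_tcp_rot()
    c=robot.camera_info(n)
    if p is None: p,d=robot.grab_frame(n)
    f=210/np.tan(np.radians(c['vfov'])/2)
    v,u=np.mgrid[0:420,0:560].astype(float)
    if n=="wrist":
        f=210/np.tan(np.radians(c['vfov'])/2)
        x,y=u-c['cx'],v-c['cy']; r=np.hypot(x,y)+1e-9; th=r/f
        k=np.tan(th)/r; ray=np.dstack([x*k,y*k,np.ones_like(x)])
        T=np.eye(4);T[:3,:3]=R;T[:3,3]=P;T=T@c['T_tool_cam']
    else:
        ray=np.dstack([(u-c['cx'])/f,(v-c['cy'])/f,np.ones_like(u)]); T=np.linalg.inv(c['view'])
    W=(ray*d[...,None])@T[:3,:3].T+T[:3,3]
    W[d<=0]=np.nan
    return p,W,ray@T[:3,:3].T,T[:3,3]
def onplane(rays,o,uv,z):
    uv=np.atleast_2d(uv); r=np.array([[cv2.remap(rays[...,i].astype(np.float32),np.float32([[u]]),np.float32([[v]]),1)[0,0] for i in range(3)] for u,v in uv])
    return o+r*((z-o[2])/r[:,2])[:,None]
E
python3 - <<'E'
from h import *
a=np.load("pics/top.npz");p,W,r,o=cloud("top",a['p'],a['d'])
print("bench z",np.nanmedian(W[200:300,250:350,2][:,30:60]))
hsv=cv2.cvtColor(p,cv2.COLOR_RGB2HSV)
def rep(name,m):
    m=m.astype(np.uint8)
    n,l,s,c=cv2.connectedComponentsWithStats(m)
    i=1+np.argmax(s[1:,4]); P=W[l==i]; P=P[~np.isnan(P[:,0])]
    rc=cv2.minAreaRect((P[:,:2]*1000).astype(np.float32))
    print(name,s[i],"uv",c[i].round(1),"zmed",np.median(P[:,2]).round(4),"mean",P.mean(0).round(4),"rect",np.round(rc[0],1),np.round(rc[1],1),round(rc[2],2))
X,Y,Z=W[...,0],W[...,1],W[...,2]
U=np.arange(560)[None,:]; V=np.arange(420)[:,None]
white=(hsv[...,1]<60)&(hsv[...,2]>140)
st=(U>180)&(U<265)&(V>180)&(V<230)
rep("tray floor+base",white&st)
rep("tray rim",st&(abs(Z-.038)<.006))
rep("tray floor",st&(abs(Z-.012)<.006)&(U<224)&white)
bx=(U>365)&(U<485)&(V>145)&(V<245)
rep("box",bx&(Z>.09))
rep("box all",bx&(Z>.05))
rep("knob",(hsv[...,2]<60)&(U>395)&(U<415)&(V>222)&(V<246))
print("stand Z>0.05"); rep("sl",st&(Z>.05))
E
```

```text
bench z 0.004052080719807449
tray floor+base [ 184  184   74   41 1638] uv [210.2 202.2] zmed 0.0128 mean [0.5501 0.2473 0.0198] rect [551.2 218.1] [128.7 220.8] 6.28
tray rim [185 198  39  27 112] uv [207.3 217.3] zmed 0.0377 mean [0.5014 0.2502 0.0374] rect [518.7 262.5] [ 72.5 110. ] 7.1
tray floor [ 187  188   35   35 1029] uv [203.9 204.8] zmed 0.0121 mean [0.543  0.2665 0.0121] rect [542.9 267.2] [103.  100.3] 6.24
box [ 377  157  107   65 4403] uv [430.4 190.1] zmed 0.1123 mean [ 0.5947 -0.3711  0.1103] rect [ 604.4 -372.4] [286.3 169.3] 88.49
box all [ 374  153  111   81 6234] uv [429.2 194.5] zmed 0.1049 mean [ 0.5849 -0.3709  0.0994] rect [ 602.1 -384.8] [312.4 211. ] 87.22
knob [399 227  13  16 114] uv [404.6 236.4] zmed 0.0448 mean [ 0.4726 -0.3158  0.0429] rect [ 478.8 -316.6] [30.6 44.7] 86.31
stand Z>0.05
sl [222 189  37  21 579] uv [239.9 198.5] zmed 0.0907 mean [0.5494 0.1563 0.089 ] rect [553.2 156.4] [ 51.4 100. ] 5.72
```

```bash
cat >> h.py <<'E'
def Rd(yaw):
    """tool down, tool y (jaws) along world direction yaw (deg)"""
    c,s=np.cos(np.radians(yaw)),np.sin(np.radians(yaw)); y=np.array([c,s,0]); z=np.array([0,0,-1.]); 
    return np.column_stack([np.cross(y,z),y,z])
def snap(name):
    P,R=robot.read_position(),robot.read_tcp_rot(); p,d=robot.grab_frame("wrist")
    np.savez(f"pics/{name}.npz",p=p,d=d,P=P,R=R); cv2.imwrite(f"pics/{name}.png",cv2.resize(p[:,:,::-1],(784,588),interpolation=cv2.INTER_CUBIC))
def wcloud(name):
    a=np.load(f"pics/{name}.npz")
    class F: pass
    global robot
    rb=robot; f=F(); f.read_position=lambda:a['P']; f.read_tcp_rot=lambda:a['R']; f.camera_info=rb.camera_info
    robot=f
    try: return cloud("wrist",a['p'],a['d'])
    finally: robot=rb
E
python3 - <<'E'
from h import *
print(robot.read_tcp_rot().round(3).tolist())
for q in [([.55,.08,.33],Rd(0)),([.55,.08,.33],Rd(180)),([.473,-.316,.02],Rd(90)),([.473,-.316,.02],Rd(-90)),([.554,-.45,.065],Rd(0)),([.554,-.45,.065],Rd(180)),([.55,-.07,.006],Rd(0)),([.6,-.316,.14],Rd(90))]:
    j=robot.ik(*q); print(q[0],None if j is None else np.round(j,1))
robot.goto([.55,.10,.31],Rd(0)); snap("w_sl"); print(robot.read_t())
robot.goto([.50,-.31,.26],Rd(90)); snap("w_kn"); print(robot.read_t(),robot.read_qpos())
E
```

```text
[[0.915, -0.404, -0.0], [-0.404, -0.915, -0.001], [0.0, 0.001, -1.0]]
[0.55, 0.08, 0.33] [ 28.5   6.4  -4.7   0.  -79.  151.5]
[0.55, 0.08, 0.33] [ 28.5   6.4  -4.7   0.  -79.  -28.5]
[0.473, -0.316, 0.02] [-14.   23.1 -26.7   0.  -40.2 -76. ]
[0.473, -0.316, 0.02] [-14.   23.1 -26.7   0.  -40.2 104. ]
[0.554, -0.45, 0.065] [ -23.5   31.1   -4.6    0.   -54.3 -156.5]
[0.554, -0.45, 0.065] [-23.5  31.1  -4.6   0.  -54.3  23.5]
[0.55, -0.07, 0.006] [ 13.   23.3 -29.2   0.  -37.6 167. ]
[0.6, -0.316, 0.14] [-11.3  24.3  -5.3   0.  -60.4 -78.7]
2.6083
5.9583 [-1.27525335e+01  1.12850956e+01 -7.68263331e+00  1.38879266e-03
 -7.10262890e+01 -7.72120134e+01]
```

View pics/w_sl.png

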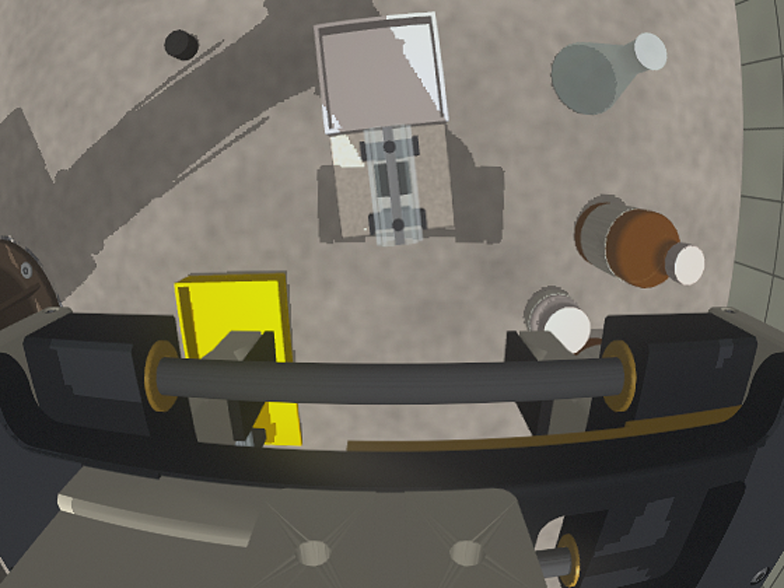

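View pics/w_kn.png

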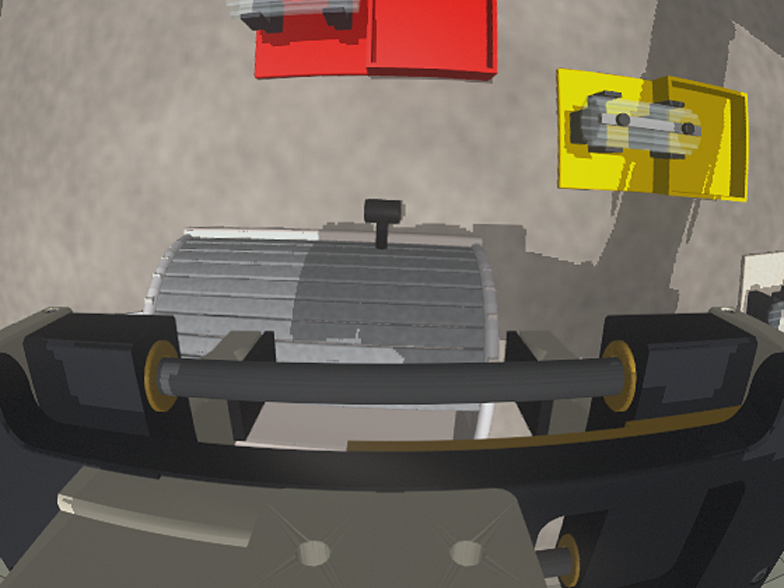

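The sleeve view shows the white stand with the mouth near (397,243), the exit near (389,125), the stopper at (393,180) and the tray around (382,75). The knob view shows the knob at (384,211) with its stem going down to the slats.

```bash
python3 - <<'E'
from h import *
def rect(name,P):
    rc=cv2.minAreaRect((P[:,:2]*1000).astype(np.float32)); print(name,len(P),"z",np.percentile(P[:,2],[5,50,95]).round(4),"mean",P.mean(0).round(4),np.round(rc[0],1),np.round(rc[1],1),round(rc[2],2))
V,U=np.mgrid[0:420,0:560]
p,W,r,o=wcloud("w_sl"); Z=W[...,2]
print("bench",np.nanmedian(Z[185:200,180:220]))
st=(U>215)&(U<325)&(V<180)
rim=st&(V<100)&(Z>.033)&(Z<.043); rect("rim",W[rim])
fl=st&(V<90)&(abs(Z-.012)<.005); rect("floor",W[fl])
s=st&(V>85)&(Z>.06); rect("sleeve",W[s])
for lo,hi in[(.06,.075),(.075,.085),(.085,.092),(.092,.1),(.1,.2)]:
    m=s&(Z>lo)&(Z<hi)
    if m.sum()>10: rect(f"  {lo}",W[m])
# glass columns: profile across
cv2.imwrite("pics/c_sl.png",cv2.resize(p[80:185,225:335,::-1],None,fx=5,fy=5,interpolation=cv2.INTER_CUBIC))
p,W,r,o=wcloud("w_kn"); Z=W[...,2]
g=cv2.cvtColor(p,cv2.COLOR_RGB2GRAY)
k=((g<60)&(U>255)&(U<295)&(V>138)&(V<180)&(Z>.02)).astype(np.uint8); kk=k.copy(); kk=cv2.morphologyEx(kk,cv2.MORPH_OPEN,np.ones((11,11),np.uint8))
kk=kk.astype(bool); print("knob px",kk.sum(),U[kk].mean(),V[kk].mean()); rect("knob",W[kk]); top=kk&(Z>np.nanmax(Z[kk])-.003); rect("knobtop",W[top])
bx=(U>90)&(U<360)&(V>155)&(V<240)
for z in(.05,.07,.09,.11):
    m=bx&(abs(Z-z)<.004)&(U>130)&(U<330); P=W[m]; rad=None
    if len(P)>20: f=np.polyfit(P[:,1]+.37,P[:,0],1); print("slat z",z,len(P),f.round(4),"axis x",f[1]+np.sqrt(.105**2-(z-.012)**2))
m=bx&(Z>.03); rect("box",W[m]); print("y range",np.nanpercentile(W[m][:,1],[0,.5,99.5,100]))
E
```

```text
bench 0.0011175246430233932
rim 1129 z [0.0344 0.0387 0.0402] mean [0.5403 0.2708 0.0383] [540.7 268.3] [116.9 111.2] 5.98
floor 5307 z [0.0115 0.0129 0.0145] mean [0.5411 0.2693 0.0129] [542.4 266. ] [112.1 108.3] 6.29
sleeve 3096 z [0.0828 0.093  0.0979] mean [0.5527 0.1593 0.0919] [552.9 159. ] [ 49.5 100.3] 6.72
  0.06 15 z [0.0615 0.0712 0.0745] mean [0.5513 0.158  0.0688] [552.1 159.6] [45.2 74.7] 8.7
  0.075 414 z [0.0806 0.0836 0.0849] mean [0.5528 0.1591 0.0832] [553.1 158.8] [48.9 99.8] 6.69
  0.085 868 z [0.0853 0.0896 0.0918] mean [0.5526 0.159  0.089 ] [552.9 159. ] [ 49.5 100.3] 6.72
  0.092 1670 z [0.0923 0.0949 0.0974] mean [0.5528 0.1595 0.0949] [552.7 159. ] [ 28.7 100.1] 7.12
  0.1 129 z [0.1012 0.1026 0.1037] mean [0.5533 0.1578 0.1025] [553.1 159.1] [ 9.3 72.8] 6.15
knob px 0 nan nan<stdin>:19: RuntimeWarning: Mean of empty slice.
  ret = ret.dtype.type(ret / rcount)
Traceback (most recent call last):
IndexError: index -1 is out of bounds for axis 0 with size 0
```

View pics/c_sl.png

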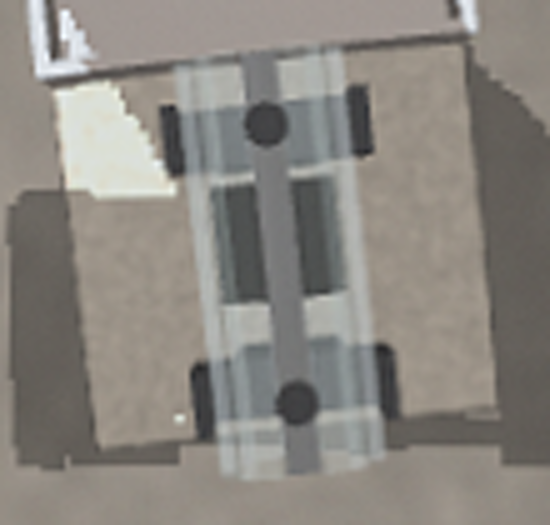

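The crop shows the sleeve, with the strip and dark stopper in its middle, lying about 6.4° off +y. The sleeve centre, tray rim and yaw all agree. Next I fix the knob mask.

```bash
python3 - <<'E'
from h import *
def rect(name,P):
    rc=cv2.minAreaRect((P[:,:2]*1000).astype(np.float32)); print(name,len(P),"z",np.percentile(P[:,2],[5,50,95]).round(4),"mean",P.mean(0).round(4),np.round(rc[0],1),np.round(rc[1],1),round(rc[2],2))
V,U=np.mgrid[0:420,0:560]
p,W,r,o=wcloud("w_kn"); Z=W[...,2]; g=p.max(2)
kr=(U>252)&(U<298)&(V>136)&(V<161)
k=kr&(Z>.025); rect("knob",W[k]); rect("top",W[k&(Z>.043)])
print("px",U[k].min(),U[k].max(),V[k].min(),V[k].max())
bx=(U>90)&(U<360)&(V>155)&(V<240)
for z in(.06,.07,.08,.09,.1,.105):
    m=bx&(abs(Z-z)<.003)&(U>130)&(U<320); P=W[m]
    if len(P)>20: f=np.polyfit(P[:,1]+.37,P[:,0],1); print("slat z",z,len(P),f.round(4),"axis x@y-.37",f[1]+np.sqrt(.105**2-(z-.012)**2))
m=bx&(Z>.08); rect("box",W[m])
for v in (175,190,205,220): 
    P=W[v,90:370]; q=P[P[:,2]>.05]; print(v,q[0].round(3),q[-1].round(3))
# obstacles in the planned placing zone, from top view
a=np.load("pics/top.npz");_,T,_,_=cloud("top",a['p'],a['d'])
m=(T[...,2]>.03)&(T[...,1]>-.22)&(T[...,1]<.1)&(T[...,0]>.3)&(T[...,0]<.8)
for y in np.arange(-.22,.1,.04):
    q=T[m&(abs(T[...,1]-y-.02)<.02)]; print(y.round(2),[ (x0.round(2),q[abs(q[:,0]-x0-.02)<.02][:,2].max().round(3)) for x0 in np.arange(.3,.8,.04) if (abs(q[:,0]-x0-.02)<.02).any()])
E
```

```text
knob 449 z [0.0412 0.0475 0.05  ] mean [ 0.463  -0.3159  0.0468] [ 463.9 -315.9] [30.  21.1] 89.23
top 394 z [0.0444 0.0479 0.0501] mean [ 0.4629 -0.3159  0.0476] [ 463.7 -316. ] [30.3 18.3] 87.04
px 260 286 142 160
slat z 0.06 764 [0.0426 0.5018] axis x@y-.37 0.5951783559582013
slat z 0.07 844 [0.0403 0.507 ] axis x@y-.37 0.594551165288846
slat z 0.08 908 [0.0308 0.515 ] axis x@y-.37 0.5949665726074037
slat z 0.09 1368 [0.041  0.5234] axis x@y-.37 0.5936581622992138
slat z 0.1 1686 [0.0423 0.5352] axis x@y-.37 0.592500782762217
slat z 0.105 1621 [0.0321 0.5426] axis x@y-.37 0.5913593784076482
box 9643 z [0.0823 0.0971 0.332 ] mean [ 0.5261 -0.364   0.1106] [ 504.3 -368.6] [ 90.7 282.8] 0.06Traceback (most recent call last):
  File "<stdin>", line 15, in <module>
IndexError: index 0 is out of bounds for axis 0 with size 0
```

```bash
cat >> h.py <<'E'
by=np.array([.040,.9992,0]); bx=np.array([.9992,-.040,0]); AX=np.array([.597,-.3715,.012]); BY=87.7
KN=np.array([.463,-.316]); 
def knob(th):
    ph=.194+th; k=np.array([*KN,.012])+.1374*bx
    return k+.14*(-np.cos(ph)*bx+np.sin(ph)*np.array([0,0,1]))
E
python3 - <<'E'
from h import *
off=np.array([0,0,-.014]); R=Rd(BY)
k0=knob(0)+off; print(k0)
robot.servo_line(k0+[0,0,.09],R,.3); robot.servo_line(k0,R,.2)
robot.move_gripper(0.0); print("grip",robot.read_grip_width(),"F",robot.read_force().round(1),robot.read_t())
for th in np.arange(.2,1.31,.22):
    robot.servo_line(knob(th)+off,None,.12); print(round(th,2),robot.read_force().round(1),robot.read_grip_width())
robot.move_gripper(.7); robot.dwell(.3)
p=robot.read_position(); robot.servo_line(p+[0,0,.1],None,.3)
robot.goto(np.append((AX-.13*bx-.06*by)[:2],.30),Rd(BY)); snap("w_open"); print(robot.read_t(),robot.read_position())
E
```

```text
[ 0.46302625 -0.31600105  0.02498995]
grip 0.33871286201161943 F [-0.6 -1.7 -0.2] 8.1583
0.2 [-0.9 -3.2  0.9] 0.3403681227110552
0.42 [-2.3 -2.5  2.5] 0.3417072291517702
0.64 [-4.2 -2.6  4.4] 0.3416396289120075
0.86 [-3.5 -3.1  5. ] 0.33854424628354446
1.08 [-0.5 -3.   4.1] 0.3401566290431633
1.3 [-0.5 -4.8  5.1] 0.33991987658081707
12.9 [ 0.46444978 -0.42596702  0.29876055]
```

View pics/w_open.png

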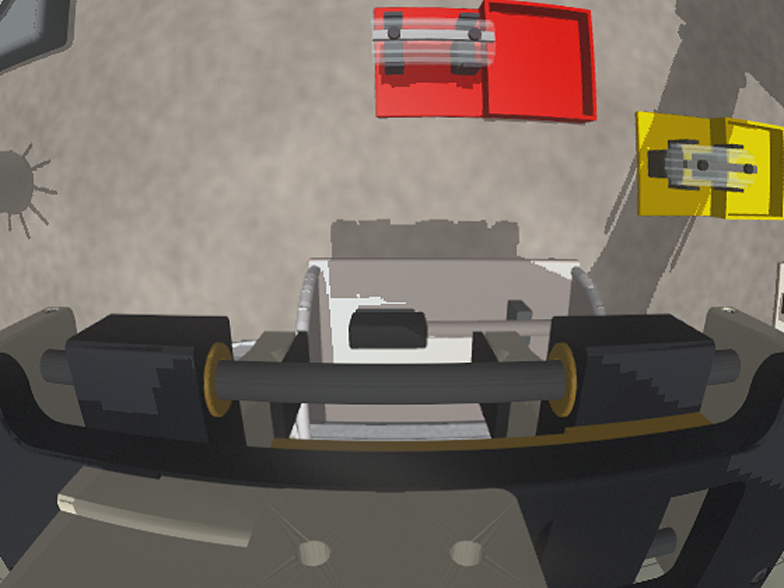

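The shutter is open. The handle is at (388,328), with the white rod running right from it. I'll measure the handle top and the placing zone.

```bash
python3 - <<'E'
from h import *
V,U=np.mgrid[0:420,0:560]
p,W,r,o=wcloud("w_open"); Z=W[...,2]
m=(p.max(2)<75)&(U>245)&(U<309)&(V>218)&(V<252)&(abs(Z-.08)<.008)
P=W[m]; rc=cv2.minAreaRect((P[:,:2]*1000).astype(np.float32)); print(len(P),np.median(P[:,2]),rc, "box frame",(P.mean(0)-AX)@bx,(P.mean(0)-AX)@by)
m=(U>309)&(U<330)&(V>225)&(V<245)&(Z>.05)&(Z<.08); P=W[m]; print("rod",len(P),P.mean(0) if len(P) else 0, np.polyfit(P[:,1],P[:,0],1), P[:,2].max())
p,d=robot.grab_frame("top"); np.savez("pics/top2.npz",p=p,d=d); _,T,_,_=cloud("top",p,d)
m=(T[...,2]>.03)&(T[...,1]>-.22)&(T[...,1]<.1)&(T[...,0]>.3)&(T[...,0]<.8)
for y in np.arange(-.22,.1,.04):
    q=T[m&(abs(T[...,1]-y-.02)<.02)]; print(y.round(2),[ (float(x0.round(2)),float(q[abs(q[:,0]-x0-.02)<.02][:,2].max().round(3))) for x0 in np.arange(.3,.8,.04) if (abs(q[:,0]-x0-.02)<.02).any()])
E
```

```text
1015 0.08065478794110448 ((536.2415161132812, -431.4542236328125), (68.63072967529297, 23.04725456237793), 88.0202865600586) box frame -0.05982123508907238 -0.06199030532973927
rod 250 [ 0.53771135 -0.37590971  0.0665457 ] [0.01373453 0.54287429] 0.07071970241671083
-0.22 [(0.3, 0.784), (0.34, 0.781), (0.38, 0.772), (0.42, 0.761), (0.46, 0.749), (0.5, 0.734), (0.54, 0.729), (0.58, 0.728)]
-0.18 [(0.3, 0.796), (0.34, 0.788), (0.38, 0.776), (0.42, 0.763), (0.46, 0.744), (0.5, 0.711), (0.54, 0.713)]
-0.14 [(0.3, 0.798), (0.34, 0.786), (0.38, 0.771), (0.42, 0.741)]
-0.1 [(0.3, 0.791), (0.34, 0.758), (0.38, 0.105), (0.74, 0.206), (0.78, 0.204)]
-0.06 [(0.3, 0.044), (0.34, 0.1), (0.38, 0.099), (0.42, 0.045), (0.74, 0.205), (0.78, 0.208)]
-0.02 [(0.3, 0.042), (0.42, 0.045), (0.66, 0.067), (0.7, 0.067), (0.74, 0.132), (0.78, 0.137)]
0.02 [(0.3, 0.048), (0.34, 0.041), (0.38, 0.044), (0.42, 0.044), (0.66, 0.03), (0.7, 0.069), (0.74, 0.064)]
0.06 [(0.3, 0.039), (0.34, 0.044), (0.38, 0.043), (0.42, 0.043), (0.74, 0.174), (0.78, 0.175)]
```

```bash
cat >> h.py <<'E'
SY=6.4; a_=np.array([-np.sin(np.radians(SY)),np.cos(np.radians(SY)),0])
SC=np.array([.5528,.1590,.075]); MO=SC-.05*a_
G=.008   # grasp this far ahead of handle centre
def tcp_for_tip(s,z):
    """TCP xyz for the rod tip s ahead of mouth, on the axis line"""
    q=MO+(s-.165+G)*a_; q[2]=z; return q
E
python3 - <<'E'
from h import *
H=np.array([.5362,-.4315,0]); R=Rd(-2.0); g=H+G*by
robot.move_gripper(.5)
robot.goto(g+[0,0,.25],R); robot.servo_line(g+[0,0,.10],None,.25); robot.servo_line(g+[0,0,.065],None,.08)
print("F down",robot.read_force().round(1),robot.read_position())
robot.move_gripper(0); print("grip",robot.read_grip_width()*88,"F",robot.read_force().round(1),robot.read_t())
robot.servo_line(g+[0,0,.215],None,.15); print("lift",robot.read_grip_width()*88,robot.read_force().round(1))
p=tcp_for_tip(-.04,.20); print(p)
robot.goto(p,Rd(SY)); p[2]=.06; robot.servo_line(p,None,.2); p[2]=.026; robot.servo_line(p,None,.06)
print("placed",robot.read_force().round(1),robot.read_t())
robot.move_gripper(.45); robot.dwell(.2)
snap("w_pl"); print(robot.read_t())
E
```

```text
F down [ 0.9 -0.6  0.8] [ 0.53641822 -0.42352881  0.06460718]
grip 24.31274071174338 F [0.5 0.9 1.5] 16.7583
lift 24.20462333278484 [ 0.1 -0.3 -0.3]
[ 0.58033283 -0.08646068  0.2       ]Traceback (most recent call last):
  File "<stdin>", line 9, in <module>
rig.Unreachable: the arm cannot take that pose within its joint ranges
```

j6 runs out of range at this yaw. I'll set the rod down at yaw 22°, then regrip with the hand turned half round; j6 then stays near zero for the insertion.

```bash
python3 - <<'E'
from h import *
p=np.array([.580,-.095,.20]); R=Rd(22)
robot.goto(p,R); print(robot.read_t(),robot.read_qpos().round(1))
p[2]=.06; robot.servo_line(p,None,.2); p[2]=.026; robot.servo_line(p,None,.06)
print("placed",robot.read_force().round(1),robot.read_t())
robot.move_gripper(.45); p[2]=.11; robot.servo_line(p,None,.25)
robot.goto(p,Rd(202)); print(robot.read_t(),robot.read_qpos().round(1))
q,d=robot.grab_frame("top"); np.savez("pics/top3.npz",p=q,d=d)
q,d=robot.grab_frame("scene"); np.savez("pics/sc3.npz",p=q,d=d)
snap("w_pl")
E
```

```text
19.1667 [   9.7   13.5  -12.9    0.   -63.6 -167.7]
placed [-0.2 -0.4 -0.9] 20.7333
24.4083 [  9.7  18.2 -19.3  -0.  -52.5  12.2]
```

View pics/w_pl.png

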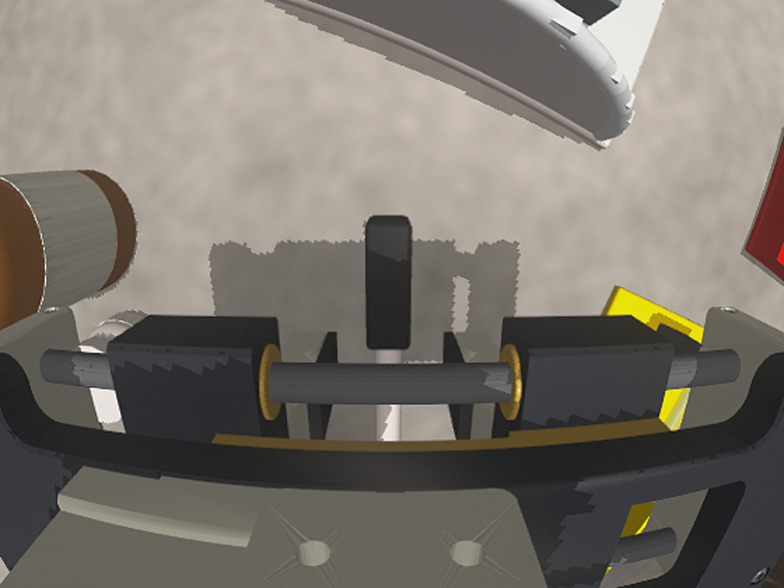

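The rod lies flat, aligned with the hand, and the handle spans (367–411, 215–348). I'll measure it before regripping.

```bash
python3 - <<'E'
from h import *
V,U=np.mgrid[0:420,0:560]
p,W,r,o=wcloud("w_pl"); Z=W[...,2]
m=(p.max(2)<75)&(U>258)&(U<298)&(V>150)&(V<251)&(abs(Z-.04)<.008)
P=W[m]; rc=cv2.minAreaRect((P[:,:2]*1000).astype(np.float32)); print(len(P),np.percentile(P[:,2],[5,50,95]),rc)
d=np.array([-np.sin(np.radians(22)),np.cos(np.radians(22))]); c=np.array(rc[0])/1000; e=np.array([.58,-.095])-c
print("tcp ahead of handle",e@d,"lateral",e@[d[1],-d[0]])
m=(U>268)&(U<288)&(V>250)&(V<258); Q=W[m];Q=Q[(Q[:,2]>.015)&(Q[:,2]<.035)]; print("rod",len(Q),Q.mean(0),Q[:,2].max())
_,T,_,_=cloud("top",*[np.load("pics/top3.npz")[k] for k in "pd"])
v=(T[...,2]>.012)&(T[...,2]<.05)&(T[...,0]>.49)&(T[...,0]<.65)&(T[...,1]<.09)&(T[...,1]>-.03)
Q=T[v]; s=(Q[:,:2]-c)@d; l=(Q[:,:2]-c)@[d[1],-d[0]]; k=abs(l)<.03; print("tip s",s[k].max(), "lat at far", l[k][s[k]>.1].mean(),"z far",np.percentile(Q[k][s[k]>.1][:,2],[50,95]))
E
```

```text
2995 [0.03893249 0.04070619 0.04188771] ((582.2269287109375, -102.08566284179688), (23.850292205810547, 69.6651382446289), 22.669673919677734)
tcp ahead of handle 0.007403934364002286 lateral 0.0005895636732067147
rod 126 [ 0.56538994 -0.061612    0.02739021] 0.030162381026827723
tip s 0.11954409438561077 lat at far 0.0006729914565582918 z far [0.02713346 0.03153122]
```

```bash
sed -i 's/^G=.008/G=.0075/' h.py; python3 - <<'E'
from h import *
robot.servo_line([.580,-.095,.006],None,.15); print("F",robot.read_force().round(1))
robot.move_gripper(0); print("grip",robot.read_grip_width()*88)
robot.servo_line([.580,-.095,.11],None,.2)
R=Rd(180+SY); p=tcp_for_tip(-.05,.11)
robot.servo_line(p,R,.1); p[2]=.059; robot.servo_line(p,None,.12); print(robot.read_t(),robot.read_force().round(1),robot.read_position())
for n in("top","scene"):
    q,d=robot.grab_frame(n); np.savez(f"pics/{n}4.npz",p=q,d=d)
_,T,_,_=cloud("top",*[np.load("pics/top4.npz")[k] for k in "pd"])
n_=np.array([a_[1],-a_[0]])
v=(T[...,2]>.05)&(T[...,2]<.12)&(abs(T[...,0]-.57)<.08)&(T[...,1]<.24)&(T[...,1]>-.05); Q=T[v]
s=(Q[:,:2]-MO[:2])@a_[:2]; l=(Q[:,:2]-MO[:2])@n_
for lo,hi in((-.12,-.09),(-.09,-.06),(0,.05),(.05,.1)):
    k=(s>lo)&(s<hi)&(abs(l)<.03); print(lo,k.sum(),l[k].mean().round(4),((l[k].min()+l[k].max())/2).round(4),np.percentile(Q[k][:,2],[50,95]).round(4))
k=(s<-.01)&(abs(l)<.03);print("tip s",s[k].max())
p,_,_,_=cloud("scene",*[np.load("pics/scene4.npz")[k] for k in "pd"])
cv2.imwrite("pics/c4.png",cv2.resize(p[170:300,270:400,::-1],None,fx=4.5,fy=4.5,interpolation=cv2.INTER_CUBIC))
E
```

```text
F [ 0.1 -0.6  0.2]
grip 23.529376236944888
27.4833 [-0.1 -0.6 -0.5] [ 0.58173281 -0.09693639  0.05910759]
-0.12 37 -0.0008 -0.0004 [0.0794 0.0848]
-0.09 3 0.0022 0.0019 [0.0844 0.0858]
0 37 -0.0011 0.0002 [0.093  0.0991]
0.05 238 -0.0035 0.0003 [0.0906 0.1005]
tip s -0.08763620927510442
```

View pics/c4.png

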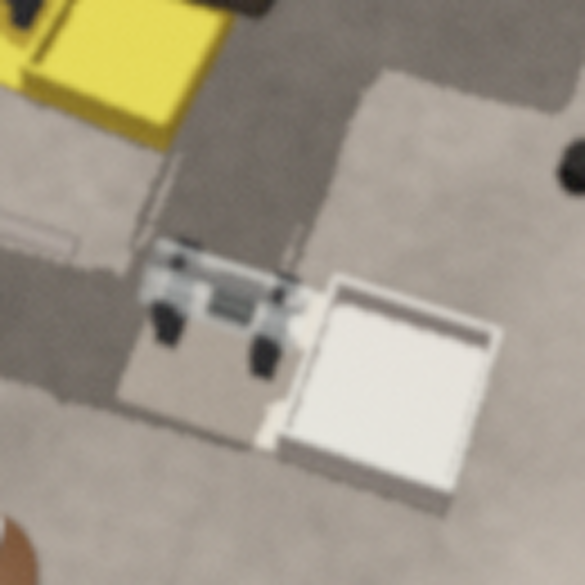

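The crop shows the rod tip at the left edge (78,240), in line with the sleeve axis. The lateral offsets in the top view are under 1 mm, so I insert while watching the force.

```bash
python3 - <<'E'
from h import *
n_=np.array([a_[1],-a_[0],0])
def st(s,v):
    robot.servo_line(tcp_for_tip(s,.059),None,v); f=robot.read_force(); print(round(s,3),"axial",(f@a_).round(1),"lat",(f@n_).round(1),"z",f[2].round(1),"w",round(robot.read_grip_width()*88,1)); return f
ok=True
for s in [-.01,.006,.02,.035,.05,.065,.08,.09,.098,.104,.110]:
    f=st(s,.05)
    if abs(f@n_)>12 or abs(f[2])>15 or -(f@a_)>30: print("STOP"); ok=False; break
print(robot.read_t()); snap("w_push")
q,d=robot.grab_frame("scene"); cv2.imwrite("pics/c5.png",cv2.resize(q[170:300,270:400,::-1],None,fx=4.5,fy=4.5,interpolation=cv2.INTER_CUBIC))
E
```

```text
-0.01 axial -0.2 lat -0.3 z -1.4 w 24.0
0.006 axial -0.2 lat -0.2 z -1.1 w 24.1
0.02 axial 0.2 lat 0.5 z -0.3 w 23.7
0.035 axial 0.2 lat 0.8 z 0.1 w 23.9
0.05 axial -0.4 lat 0.0 z -0.8 w 23.8
0.065 axial -0.1 lat -0.3 z -0.3 w 24.0
0.08 axial -0.8 lat -0.9 z -1.4 w 24.0
0.09 axial -0.4 lat 0.2 z -1.2 w 23.9
0.098 axial -0.3 lat -0.1 z -1.5 w 24.0
0.104 axial -1.0 lat -0.2 z -1.0 w 24.0
0.11 axial -0.7 lat -0.9 z -1.3 w 24.1
32.425
```

View pics/c5.png

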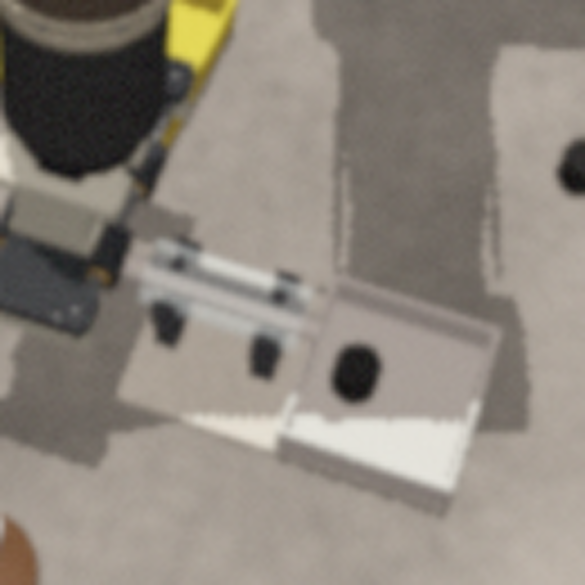

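The stopper is in the tray at (355,372) and the rod passes through the bore. I'll withdraw straight back, then place the rod.

```bash
python3 - <<'E'
from h import *
robot.servo_line(tcp_for_tip(-.02,.059),None,.12); print(robot.read_force().round(1))
robot.servo_line(tcp_for_tip(-.06,.059),None,.15)
robot.servo_line(tcp_for_tip(-.06,.02),None,.12); robot.servo_line(tcp_for_tip(-.06,.0065),None,.04); print("F",robot.read_force().round(1))
robot.move_gripper(.5); robot.dwell(.2)
robot.servo_line(tcp_for_tip(-.06,.20),None,.25); robot.goto([.45,.25,.35],Rd(180)); robot.dwell(.3)
q,d=robot.grab_frame("top"); np.savez("pics/top6.npz",p=q,d=d); cv2.imwrite("pics/t6.png",cv2.resize(q[:,:,::-1],(784,588)))
_,T,_,_=cloud("top",q,d); print(robot.read_t())
c=tcp_for_tip(-.06,0)[:2]-G*a_[:2]; n_=np.array([a_[1],-a_[0]])
Q=T[(T[...,2]>.012)&(T[...,2]<.08)&(abs(T[...,0]-c[0])<.15)&(abs(T[...,1]-c[1])<.25)]; s=(Q[:,:2]-c)@a_[:2]; l=(Q[:,:2]-c)@n_
for lo,hi in((-.05,.035),(.045,.12),(.12,.2)):
    k=(abs(l)<.03)&(s>lo)&(s<hi); print(lo,k.sum(),"lat",l[k].mean().round(4),"z",np.percentile(Q[k][:,2],[50,90]).round(4),"s",s[k].min().round(3),s[k].max().round(3))
# stopper in tray
tf=SC+.11*a_; m=(q.max(2)<70)&(abs(T[...,0]-tf[0])<.06)&(abs(T[...,1]-tf[1])<.06); S=T[m]; print("stopper",m.sum(),((S.mean(0)-tf)@a_).round(3),(S.mean(0)-tf)[:2]@n_,np.percentile(S[:,2],[50,95]).round(3))
E
```

```text
[ 0.9 -0.2 -0. ]
F [-0.9  0.2  2.6]
38.725
-0.05 239 lat -0.0018 z [0.0393 0.0444] s -0.035 0.035
0.045 134 lat -0.0007 z [0.0265 0.0313] s 0.045 0.119
0.12 85 lat -0.0005 z [0.0249 0.0299] s 0.12 0.172
stopper 563 -0.029 -0.03343492207087327 [0.459 0.792]
```

View pics/t6.png

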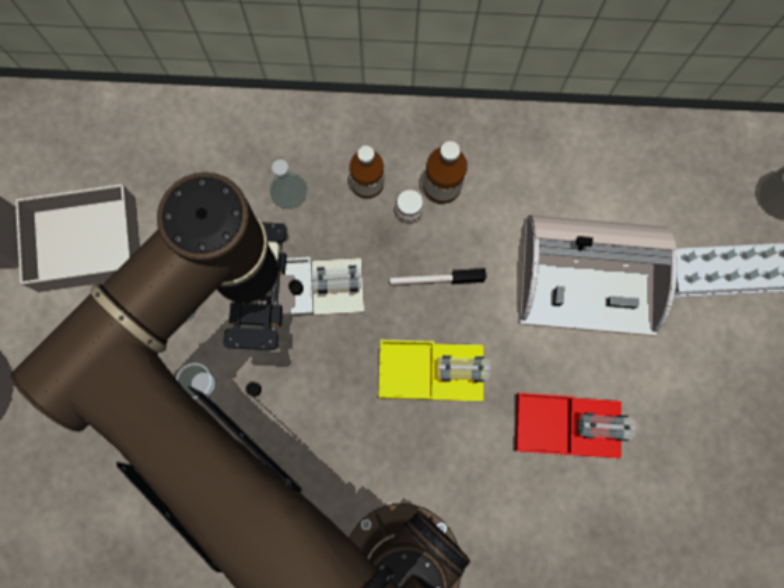

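The rod lies clear between the stand and the box, the shutter is open, and the bystanders are in place. The stopper shows at (295,287) in the tray. I'll recheck it without the arm's pixels in the mask, then hand in.

```bash
python3 - <<'E'
from h import *
n_=np.array([a_[1],-a_[0]]); tf=SC+.11*a_
def stp():
    q,d=robot.grab_frame("scene"); _,T,_,_=cloud("scene",q,d)
    m=(q.max(2)<60)&(abs(T[...,0]-tf[0])<.055)&(abs(T[...,1]-tf[1])<.055)&(T[...,2]<.06)&(T[...,2]>.005); S=T[m]
    print(m.sum(),((S.mean(0)-tf)[:2]@a_[:2]).round(3),((S.mean(0)-tf)[:2]@n_).round(3),np.percentile(S[:,2],[50,95]).round(3) if len(S) else 0)
stp(); robot.dwell(.5); stp()
print(robot.read_t()); robot.job_done()
E
```

```text
75 -0.022 0.004 [0.039 0.043]
74 -0.022 0.004 [0.038 0.045]
39.325
the job is handed in; nothing more can be done
```

The job is done and handed in at 39.3 s of the 62 s allowed. `job_done` reports no verdict, so the checks below are my own.

- **Shutter:** I raised it by pinching the knob and following its arc to 1.3 rad, then let go so it ran on. The final top view shows it open; I did not measure the angle.
- **Rod out:** I gripped the handle by its top and lifted the rod out of the box. My planned set-down pose was rejected because the last joint ran out of range. I set the rod down at a different angle instead and regripped it with the hand turned half round.
- **Stopper:** I pushed the rod to about 10 mm past the far end of the sleeve. The forces I read between push steps stayed under 2 N, so they don't show what the push itself took. The stopper is at rest in the tray, about 22 mm short of the tray's centre along the sleeve and 4 mm to the side. It did not move between two looks 0.5 s apart.
- **Rod placed:** I drew the rod straight back and laid it between the stand and the box. By camera, the top of the handle is at 39 mm and the top of the rod at 25–30 mm, as expected when it lies flat. The planned tip position is 60 mm in front of the sleeve, and the final view shows clear bench on both sides.
- **Bystanders:** by eye, they look unmoved in the final top view. I did not measure their positions.

One check failed at first: a top-view reading of the stopper picked up pixels from the arm. I discarded it and repeated it from the scene camera, which gave the tray position above.

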